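# Pack up a honey jar to the height of the date coder

## Task

Choose two or three of the coloured spacer plates, stack them flat on the date coder's platform, and stand the red-lidded jar upright on top, centred over the cross, so that the white line round its label is level with the print nozzle to within 5 mm. Then slide the print head by its orange fin fully forward to its stop, close in front of the jar but not ramming it, and leave everything standing. Do not shift the other jars, the label roll, the brush or the pile of lids.

Things in the scene. Friction and masses are not known exactly. Their poses are not given: they have to be found in the camera images.
- stand: fixed date-coder stand; origin on the table under the centre of its platform, +x from platform to post. Platform: aluminium slab 150 (x) by 110 (y) mm, top 14 mm above the table, centre marked by a white disc and red cross lines. Behind it a 60 mm wide strip of the same height, to x = 270 mm, carries a dark post 40 mm wide at x = 217 to 253 mm, top 22 mm above nozzle level
- nozzle (a point): centre of the tip of the print head's black nozzle, which points along the stand's -x; axes as the stand's. 88 mm in +x from the platform's centre with the slide at 0, 38 mm with it fully forward. Its height (117 to 139 mm above the table) differs from run to run and does not change by sliding. The grey head behind it is 66 mm long, 52 wide, 44 high, centred on nozzle level
- fin (a point): top centre of the orange grip fin on top of the print head: 14 mm thick along the stand's x, 40 mm wide along y, standing 47 mm proud of the grey head; this point is 57 mm behind (+x) and 69 mm above the nozzle. Pinch or push it to slide the head
- coder (a joint): print-head slide, m: 0 = fully back, 0.050 = fully forward at its stop, moving along the stand's -x towards the platform; stays where left, moves with about 3 N; starts at 0 to 0.012
- plate_yellow: loose yellow spacer plate, 110 mm (its x) by 60 mm (its y), 20 mm thick, about 84 g, flat on the table at first; origin at the centre of its underside
- plate_blue: loose blue spacer plate, 110 mm (its x) by 60 mm (its y), 24 mm thick, about 101 g, flat on the table at first; origin at the centre of its underside
- plate_red: loose red spacer plate, 110 mm (its x) by 60 mm (its y), 29 mm thick, about 122 g, flat on the table at first; origin at the centre of its underside
- plate_green: loose green spacer plate, 110 mm (its x) by 60 mm (its y), 35 mm thick, about 147 g, flat on the table at first; origin at the centre of its underside
- plate_black: loose black spacer plate, 110 mm (its x) by 60 mm (its y), 42 mm thick, about 176 g, flat on the table at first; origin at the centre of its underside
- jar: the full honey jar to be coded: round amber glass, red lid, 60 mm across, 115 mm high overall (lid 15 mm high, 58 mm across), about 0.3 to 0.5 kg; kraft label from 38 to 72 mm up, with a white print line round its middle; it is the only jar with a red lid. Origin at the centre of its underside
- jar_label (a point): point on the jar's axis 55 mm above its underside, level with the middle of the white print line
- jar_b: bystander: like the jar but with a brass-coloured lid and no white line, 60 mm across, 115 mm high; origin at the centre of its underside
- jar_c: bystander: like the jar but with a brass-coloured lid and no white line, 60 mm across, 115 mm high; origin at the centre of its underside
- jar_d: bystander: like the jar but with a brass-coloured lid and no white line, 60 mm across, 115 mm high; origin at the centre of its underside
- label_roll: bystander: white roll of labels lying flat, 76 mm across, 45 mm high; origin at the centre of its underside
- brush: bystander: brush 180 mm long lying on the table along its x, up to 42 mm wide and 20 mm high; origin under its middle
- lids: bystander: pile of brass-coloured lids in one piece, 62 mm across, 52 mm high; origin at the centre of its underside
Not all that is in view belongs to the job. Several things look just like the plate_blue: the one meant starts farthest to the robot's left.

How it is judged:
On the way, in this order (a step that is already met when the one before it is completed fails the run):
1. the jar stands upright on spacer plates, centred over the platform's cross within about 9 mm, its white line level with the nozzle within 5 mm, the print head still back (slide below 0.03) (z of jar_label in the frame of nozzle between -0.005 and 0.005 m and x of jar_label in the frame of stand between -0.01 and 0.007 m and y of jar_label in the frame of stand between -0.009 and 0.009 m and angle between jar's own z axis and vertical below 0.06 rad and linear speed of jar below 0.02 m/s and value of joint coder below 0.03 m and (contact force between jar and plate_yellow above 0.5 N or contact force between jar and plate_blue above 0.5 N or contact force between jar and plate_red above 0.5 N or contact force between jar and plate_green above 0.5 N or contact force between jar and plate_black above 0.5 N)), for 0.2 s.
2. the print head is slid fully forward to its stop (slide above 0.046) (value of joint coder above 0.046 m), for 0.2 s.
At the end, for the whole second after the job is handed in: the jar stands still and upright (0.06 rad) on spacer plates, its white line level with the nozzle within 5 mm, its axis within 9 mm of the nozzle's line and 31 to 48 mm in front of the tip (38 if centred on the cross); the print head is within 4 mm of its forward stop (z of jar_label in the frame of nozzle between -0.005 and 0.005 m and x of jar_label in the frame of nozzle between -0.048 and -0.031 m and y of jar_label in the frame of nozzle between -0.009 and 0.009 m and angle between jar's own z axis and vertical below 0.06 rad and value of joint coder above 0.046 m and linear speed of jar below 0.01 m/s and (contact force between jar and plate_yellow above 0.5 N or contact force between jar and plate_blue above 0.5 N or contact force between jar and plate_red above 0.5 N or contact force between jar and plate_green above 0.5 N or contact force between jar and plate_black above 0.5 N)); the robot touches nothing.
It fails at once if a bystander (brass-lidded jar, label roll, brush or pile of lids) is shifted by more than 20 mm (distance of any of jar_b, jar_c, jar_d, label_roll, brush, lids from where it was at the start of the episode above 0.02 m).
It fails at once if the red-lidded jar is tipped by more than 35 degrees (angle between jar's own z axis and vertical above 0.61 rad).
It fails at once if the print head is rammed into the jar (more than 4 N) (contact force between coder and jar above 4 N).
It also fails if it takes over 72 s, if anything falls off the work surface, if the arm or the gripper's body presses on something with over 40 N, if the wrist force passes 120 N, or if a joint passes its speed limit or range.

## Robot

A 6-joint arm with a two-finger parallel gripper is mounted at the origin on the work surface. World frame = base frame: x ahead of the robot, y to its left, z up, the work surface at z = 0. Lengths are in m, angles in rad, forces in N, time in s.
With the tool pointing down it reaches from about 0.275 to 0.85 m from the base axis. Payload 19 kg.
Tool frame: the origin (TCP) lies midway between the tips of the shut fingers; the grasp point (between the pads) lies grip_point_offset behind it (grip_point_offset is the distance from the TCP to the grasp point, in m); z points along the fingers, y is the line along which they close (so a half turn about z gives the same grasp; the last joint's range is limited). The gripper opens to 85 mm and grips with 20 to 120 N. Pads are 22 mm wide; open, the fingers measure 114 mm over their backs; the gripper's body (76 mm by 85 mm) begins 54 mm behind the grasp point. The pads swing forward as they close: fully open they stand 13 mm farther back than shut.
Start: joints at [-1.313, 0.15, 1.437, -0, 1.554, -0.134], TCP at [0.22, -0.531, 0.231] pointing down, gripper open.
Joint ranges: [-2.8, 2.8], [-0.68, 2.1], [0.12, 2.68], [-1.39, 4.53], [0.16, 2.79], [-2.81, 2.81]. Speed limits (rad/s): [1.89, 1.89, 2.22, 3.01, 3.01, 3.01].

## Interface

Orientations are given as a unit quaternion [x, y, z, w].
In Python, from rig import * gives the robot as it stands.
- The arm moves only by the shell command python3 -m creep 'ROWS' [OPENING] [FORCE]. ROWS is JSON, a list of rows, each a list of 6 numbers: the shift along the tool's x, y, z in units of 0.2 m (1.0 is 0.2 m), then the turn, a rotation vector about the tool's x, y, z in units of 360 degrees (1.0 is 360 degrees). In form: [[dx, dy, dz, rx, ry, rz], ...]. A call has 1 to 8 rows; each row is the pose to reach, as a shift and turn from the pose commanded when the call began, along the tool's axes at that moment, turning the shorter way round; what a row does not reach only later rows make up. A row lasts 1/12 s, in which the tool goes at most 41.7 mm and 7.16 degrees, less where a joint would pass 70% of its speed; a pose out of reach is approached as far as the arm can. A call with a number of a shift or a turn outside -1 to 1 is refused whole. A call with a gripper value outside its range is refused whole. OPENING is the closure, from -1 (fully open) to 1 (shut), so that 0 is half open, set as the call begins (- or left out, the last holds). The fingers move at their own pace and stop on an object; FORCE is the grip in N (left out, the last holds). Time passes only in rows, so rows that repeat a pose let the fingers close. It gives the time, the measured TCP pose, the force, the opening and the grip force at its end, in the units of the state.
- read_state(): the state, without advancing time (a new reading comes with each control period).
- grab_frame(name): name is "scene" or "side" or "wrist"; returns the picture (420x560x3 uint8, red, green, blue); there is no depth.
- camera_model(name): a dict with "fovy" (degrees; the focal length in pixels is half the picture's height over the tangent of half this angle, whatever the lens; pixels are square), "cx", "cy" (the principal point, pixels), "view" (4x4, takes a point from world to camera coordinates). Camera axes: x right, y down, z forward; pixel columns grow to the right and rows downward; lengths in m; the calibration is good to about 2 mm. A picture is of the moment at which its call begins: read the wrist's pose just before it. camera_model takes no time and is no camera call; for the wrist camera it gives the pose at the moment of the call.
- sign_off(): hands the job in; it is judged then, once.
Trained networks look in the newest picture that a camera, given by its name, has taken for a name from the list of things; names that differ only in an ending like _2 or _b are one class to them, and where a whole thing is asked for, a point or a joint stands for the part that bears it (a point fixed in the world has none). Each returns a list of dicts, best first, with "score" (0 to 1); they miss things now and then, are a little off and sometimes report something else, mostly with a low value. They report only what shows in the picture. A call takes as long as a camera call. They do not tell look-alikes from the thing itself.
- boxes_of(camera, query): "box" ([left, top, right, bottom] in pixels, round what is visible of it).
- outline_of(camera, query): "pixels" (420x560 bool, what is visible of it) and "box" ([left, top, right, bottom] in pixels, round what is visible of it).
- mark_of(camera, query): "point" ([column, row] in pixels: a listed point, or the origin of a listed thing).
The state is a dict: "time": time; "q": joint angles; "joint_velocities": joint speeds; "effort": joint torques, N m; "position": TCP position; "eef_rot": TCP orientation; "contact_force": force on the tool from outside, world axes, zero at the start; "moment": the same for the moment, N m; "gripper_width": finger opening in m; "grip_force": force on a finger pad.
Only numpy, scipy, OpenCV 4.12 (cv2) and the standard library are available. Lean on these libraries where they do the work, as an engineer would, in place of code of your own. Each camera call takes 0.05 s, during which the arm holds its last target. There are 200 camera calls.

## Working session

There is one attempt and no reset: what is moved stays moved. The work goes in short steps, Python scripts to look and compute and a shell command to move; the robot and the scene stay as the last step left them, time stands still between calls to the robot, and variables do not carry over. Pictures are saved under pics/ and viewed, at most 10 in all, crops included, and the job is handed in when it is done.

```bash
mkdir -p pics; ls; python3 - <<'E'
from rig import *
import cv2,numpy as np
s=read_state();print(s)
for n in("scene","side"):
    f=grab_frame(n);cv2.imwrite(f"pics/{n}0.png",f[:,:,::-1])
    c=camera_model(n);print(n,c)
E
```

```text
pics
{'time': 0.0, 'q': array([-1.31301597e+00,  1.50966407e-01,  1.43796579e+00,  2.74681567e-05,
        1.55379129e+00, -1.33987675e-01]), 'joint_velocities': array([ 0.0010465 ,  0.00133206, -0.00033564, -0.00093405,  0.00051217,
        0.0008781 ]), 'effort': array([-1.38487223e-03, -7.13061333e+01, -5.70872247e+01, -3.14735307e-04,
        8.96207057e-03,  8.05751455e-06]), 'position': array([ 0.21948836, -0.53122278,  0.23071909]), 'eef_rot': array([ 9.80875884e-01,  1.94633453e-01, -2.12691610e-05, -5.65182404e-04]), 'contact_force': array([-0.25456984,  0.79100563,  0.02944459]), 'moment': array([0.02257017, 0.05160237, 0.04023174]), 'grip_force': 0.0, 'gripper_width': 0.08545480407778966}
scene {'fovy': 57.31814975907499, 'cx': 276.41422723470305, 'cy': 212.95166207566692, 'view': array([[ 0.59487327,  0.8036394 ,  0.01701477, -0.31335556],
       [ 0.66762662, -0.48218341, -0.56725114, -0.28135294],
       [-0.44766113,  0.34880206, -0.82336908,  1.59933536],
       [ 0.        ,  0.        ,  0.        ,  1.        ]])}
side {'fovy': 46.53076359200605, 'cx': 281.2879639048875, 'cy': 209.7033997002813, 'view': array([[-0.77269903, -0.63452799,  0.0176189 ,  0.39286287],
       [-0.49481411,  0.58471158, -0.64286186,  0.35583054],
       [ 0.39761187, -0.50545682, -0.76577947,  1.35999609],
       [ 0.        ,  0.        ,  0.        ,  1.        ]])}
```

View pics/scene0.png

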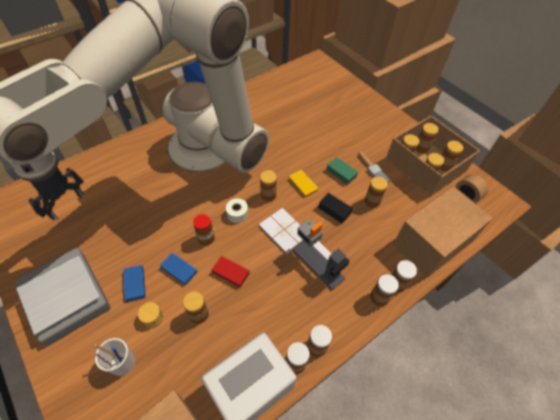

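View pics/side0.png

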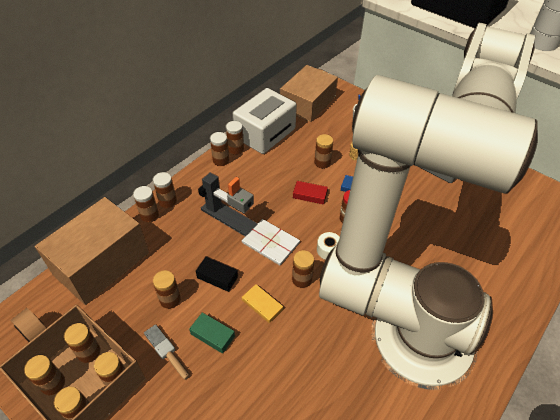

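The scene view shows two blue plates, at (134,283) and (179,268). Yellow is at (303,183), green (342,170), black (335,208), red (230,271) and the stand's cross (285,230). The red-lidded jar is at (203,228), the roll at (237,211), and brass-lidded jars at (268,184), (376,190) and (195,306). Robot-left (+y) runs right and up in this picture, so the blue plate meant should be the one at (179,268).

```bash
cat > h.py <<'E'
from rig import *
import cv2,numpy as np
from scipy.optimize import minimize,least_squares
def proj(c,P):
    P=np.atleast_2d(P);p=P@c['view'][:3,:3].T+c['view'][:3,3]
    f=210/np.tan(np.radians(c['fovy'])/2)
    return np.c_[c['cx']+f*p[:,0]/p[:,2],c['cy']+f*p[:,1]/p[:,2]]
def ray_z(c,uv,z):
    f=210/np.tan(np.radians(c['fovy'])/2);R=c['view'][:3,:3]
    o=-R.T@c['view'][:3,3];d=R.T@np.array([(uv[0]-c['cx'])/f,(uv[1]-c['cy'])/f,1])
    return o+d*(z-o[2])/d[2]
def tri(cs,uvs,x0=(0.6,0,0.1)):
    r=least_squares(lambda X:np.concatenate([proj(c,X)[0]-u for c,u in zip(cs,uvs)]),x0)
    return r.x,np.abs(r.fun).max()
def box_fit(views,dims,z0,x0):
    L,W,H=dims
    C=np.array([[a*L/2,b*W/2,z0+h*H] for a in(-1,1) for b in(-1,1) for h in(0,1)])
    def cost(p):
        co,si=np.cos(p[2]),np.sin(p[2]);P=C.copy();P[:,0]=p[0]+co*C[:,0]-si*C[:,1];P[:,1]=p[1]+si*C[:,0]+co*C[:,1]
        t=0
        for c,m in views:
            k=4;hull=cv2.convexHull((proj(c,P)*k*16+k*8).astype(np.int32))
            M=np.zeros((420*k,560*k),np.uint8);cv2.fillConvexPoly(M,hull,1,shift=4)
            M=cv2.resize(M.astype(np.float32),(560,420),interpolation=cv2.INTER_AREA)
            t+=1-np.minimum(M,m).sum()/np.maximum(M,m).sum()
        return t/len(views)
    best=None
    for y in np.arange(0,np.pi,np.pi/6):
        r=minimize(cost,[x0[0],x0[1],y],method='Nelder-Mead',options=dict(initial_simplex=[[x0[0],x0[1],y],[x0[0]+.02,x0[1],y],[x0[0],x0[1]+.02,y],[x0[0],x0[1],y+.25]],xatol=2e-4,fatol=1e-4,maxfev=90))
        if best is None or r.fun<best.fun: best=r
    return best.x,best.fun
E
python3 - <<'E'
from h import *
cs={n:camera_model(n) for n in("scene","side")}
T=dict(yellow=20,blue=24,red=29,green=35,black=42)
for k,t in T.items():
    O={n:outline_of(n,'plate_'+k) for n in cs}
    for n in O: print(k,n,[(round(o['score'],2),np.round(o['box']).tolist()) for o in O[n]][:3])
    for o in O['scene'][:2 if k=='blue' else 1]:
        b=o['box'];x0=ray_z(cs['scene'],[(b[0]+b[2])/2,(b[1]+b[3])/2],t/2000)
        V=[(cs['scene'],o['pixels'].astype(np.float32))]
        if k!='blue' and O['side']: V.append((cs['side'],O['side'][0]['pixels'].astype(np.float32)))
        p,f=box_fit(V,(.11,.06,t/1000),0,x0);print('  fit',np.round(p,4),np.degrees(p[2]).round(1),round(f,3))
for q in('nozzle','fin','stand','jar','jar_label'):
    m={n:mark_of(n,q) for n in cs}
    for n in m: print(q,n,[(round(o['score'],2),np.round(o['point'],1).tolist()) for o in m[n]][:3])
    if all(m.values()): print('  tri',tri(list(cs.values()),[m[n][0]['point'] for n in cs]))
for q in('jar_b','label_roll','lids','brush'):
    for o in mark_of('scene',q)[:8]: print(q,round(o['score'],2),np.round(o['point']),ray_z(cs['scene'],o['point'],0).round(3))
f=grab_frame('scene');cv2.imwrite('pics/crop.png',cv2.resize(f[150:330,100:380,::-1],None,fx=2.8,fy=2.8,interpolation=cv2.INTER_CUBIC))
print(read_state()['time'])
E
```

```text
yellow scene [(0.7, [290.0, 168.0, 316.0, 197.0])]
yellow side [(0.96, [242.0, 288.0, 282.0, 322.0]), (0.43, [230.0, 178.0, 254.0, 215.0])]
  fit [ 0.4099  0.2105 -0.0448] -2.6 0.146
blue scene [(0.97, [164.0, 254.0, 196.0, 286.0]), (0.69, [291.0, 166.0, 318.0, 198.0]), (0.64, [122.0, 266.0, 144.0, 300.0])]
blue side [(0.53, [342.0, 174.0, 352.0, 193.0])]
  fit [ 0.4522 -0.3473  0.2982] 17.1 0.082
  fit [ 0.4084  0.2133 -0.0621] -3.6 0.166
red scene [(0.97, [214.0, 259.0, 250.0, 286.0])]
red side [(0.85, [296.0, 180.0, 328.0, 201.0])]
  fit [ 0.5615 -0.2166  3.5805] 205.1 0.106
green scene [(0.69, [323.0, 157.0, 356.0, 187.0])]
green side [(0.74, [190.0, 315.0, 237.0, 356.0])]
  fit [0.453  0.3693 0.1473] 8.4 0.083
black scene [(0.6, [318.0, 191.0, 352.0, 219.0])]
black side []
  fit [0.5735 0.2307 0.2481] 14.2 0.104
nozzle scene [(0.72, [302.4, 227.0])]
nozzle side [(0.69, [249.3, 201.4]), (0.56, [351.3, 204.8])]
  tri (array([0.62159775, 0.0249445 , 0.1368299 ]), np.float64(1.11262444826383))
fin scene [(0.77, [317.3, 227.8])]
fin side [(0.74, [232.1, 184.3]), (0.44, [168.8, 359.1]
[... 285 characters left out ...]
5, [271.3, 197.0]), (0.77, [204.6, 312.9])]
jar side [(0.77, [322.8, 163.1]), (0.66, [298.9, 275.2]), (0.61, [168.8, 299.9])]
  tri (array([0.59684872, 0.02159734, 0.29260871]), np.float64(70.19552099915757))
jar_label scene [(0.97, [204.8, 229.4])]
jar_label side [(0.55, [350.3, 208.7])]
  tri (array([ 0.39879782, -0.21214482,  0.05738311]), np.float64(1.0086182923065508))
jar_b 0.95 [369. 203.] [0.626 0.36  0.   ]
jar_b 0.85 [271. 197.] [0.388 0.079 0.   ]
jar_b 0.77 [205. 313.] [ 0.631 -0.354  0.   ]
label_roll 0.73 [236. 213.] [ 0.373 -0.07   0.   ]
label_roll 0.64 [369. 202.] [0.622 0.365 0.   ]
lids 0.75 [152. 318.] [ 0.55  -0.494  0.   ]
brush 0.69 [374. 167.] [0.509 0.501 0.   ]
1.35
```

View pics/crop.png

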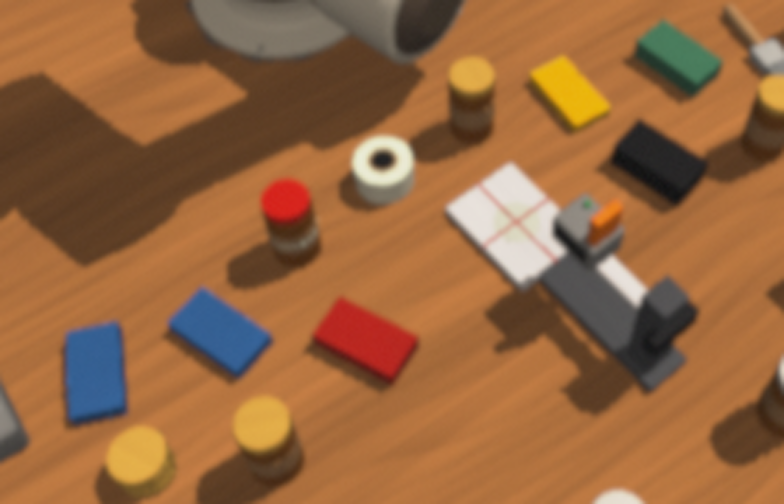

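Candidates for plate_blue: A at scene (179,268), world y≈-0.35; B at (134,283), farther to −y, by the lids. Robot-left is +y, so A is the one meant, and the enlarged crop confirms it (yellow at y≈0.21 is the network's false hit). Nozzle height is ambiguous (137 mm direct, 118 mm via the fin), so I'm going over the stand with the wrist camera.

```bash
cat >> h.py <<'E'
from scipy.spatial.transform import Rotation as Ro
def down(yaw): return Ro.from_matrix(np.c_[[np.cos(yaw),np.sin(yaw),0],[np.sin(yaw),-np.cos(yaw),0],[0,0,-1]])
def plan(*wps,start=None):
    "waypoints (x,y,z,yawdeg) of the TCP, tool down -> calls to type"
    s=read_state();p=s['position'];R=Ro.from_quat(s['eef_rot'])
    if start is not None: p=np.array(start[:3]);R=down(np.radians(start[3]))
    X=R.as_matrix()[:,0];print('t',round(s['time'],2),'at',p.round(4),'yaw',round(np.degrees(np.arctan2(X[1],X[0])),1),'w',round(s['gripper_width'],4),'q',s['q'].round(2))
    for w in wps:
        T=np.array(w[:3]);Rt=down(np.radians(w[3]));n=1
        while True:
            out=[];pc,Rc=p,R;tot=(R.inv()*Rt).as_rotvec()
            for i in range(n):
                pn=p+(T-p)*(i+1)/n;Rn=R*Ro.from_rotvec(tot*(i+1)/n)
                d=Rc.inv().apply(pn-pc)/.2;r=(Rc.inv()*Rn).as_rotvec()/(2*np.pi)
                rows=max(np.linalg.norm(pn-pc)/.0417,np.linalg.norm(r)*360/7.16)
                out.append((np.r_[d,r].round(4).tolist(),int(np.ceil(rows))+1));pc,Rc=pn,Rn
            if all(max(np.abs(o[0]))<1 and o[1]<=8 for o in out): break
            n+=1
        print(w);[print('  ',o) for o in out];p,R=T,Rt
E
python3 - <<'E'
from h import *
c=camera_model('wrist');s=read_state()
T=np.eye(4);T[:3,:3]=Ro.from_quat(s['eef_rot']).as_matrix();T[:3,3]=s['position']
print('tool->cam',(c['view']@T).round(3),c['fovy'])
plan((0.40,-0.13,0.36,0),(0.45,0.0,0.36,0))
E
```

```text
tool->cam [[-0.001  1.     0.001 -0.   ]
 [-0.952 -0.    -0.305  0.031]
 [-0.305 -0.001  0.952  0.159]
 [ 0.     0.     0.     1.   ]] 67.8084110253662
t 1.35 at [ 0.2195 -0.5314  0.2313] yaw 22.4 w 0.0853 q [-1.31  0.15  1.44  0.    1.55 -0.13]
(0.4, -0.13, 0.36, 0)
   ([0.8002, -0.7552, -0.3217, -0.0, -0.0, 0.0312], 7)
   ([0.6379, -0.8965, -0.3218, -0.0, -0.0, 0.0312], 7)
(0.45, 0.0, 0.36, 0)
   ([0.25, -0.65, 0.0, 0.0, 0.0, 0.0], 5)
```

```bash

python3 -m creep '[[0.8,-0.755,-0.32,0,0,0.031],[0.8,-0.755,-0.32,0,0,0.031],[0.8,-0.755,-0.32,0,0,0.031],[0.8,-0.755,-0.32,0,0,0.031],[0.8,-0.755,-0.32,0,0,0.031],[0.8,-0.755,-0.32,0,0,0.031],[0.8,-0.755,-0.32,0,0,0.031]]' -1
python3 -m creep '[[0.638,-0.9,-0.32,0,0,0.031],[0.638,-0.9,-0.32,0,0,0.031],[0.638,-0.9,-0.32,0,0,0.031],[0.638,-0.9,-0.32,0,0,0.031],[0.638,-0.9,-0.32,0,0,0.031],[0.638,-0.9,-0.32,0,0,0.031],[0.638,-0.9,-0.32,0,0,0.031]]'
python3 -m creep '[[0.9,-0.6,0,0,0,0],[0.9,-0.6,0,0,0,0],[0.9,-0.6,0,0,0,0],[0.9,-0.6,0,0,0,0],[0.9,-0.6,0,0,0,0],[0.9,-0.6,0,0,0,0],[0.9,-0.6,0,0,0,0]]'
python3 - <<'E'
from h import *
import pickle
c=camera_model('wrist');f=grab_frame('wrist');cv2.imwrite('pics/w1.png',f[:,:,::-1])
m={q:mark_of('wrist',q) for q in('nozzle','fin','stand')}
for q in m: print(q,[(round(o['score'],2),np.round(o['point'],1)) for o in m[q]])
pickle.dump((c,m),open('w1.pkl','wb'));print(read_state()['time'],read_state()['position'])
E
python3 -m creep '[[0.6,-0.8,0,0,0,0],[0.6,-0.8,0,0,0,0],[0.6,-0.8,0,0,0,0],[0.6,-0.8,0,0,0,0],[0.6,-0.8,0,0,0,0],[0.6,-0.8,0,0,0,0],[0.6,-0.8,0,0,0,0]]'
python3 - <<'E'
from h import *
import pickle
c=camera_model('wrist');f=grab_frame('wrist');cv2.imwrite('pics/w2.png',f[:,:,::-1])
c1,m1=pickle.load(open('w1.pkl','rb'))
m={q:mark_of('wrist',q) for q in('nozzle','fin','stand')}
for q in m:
    print(q,[(round(o['score'],2),np.round(o['point'],1)) for o in m[q]])
    if m[q] and m1[q]: print('  tri',tri([c1,c],[m1[q][0]['point'],m[q][0]['point']]))
print(read_state()['position'])
a=cv2.resize(cv2.imread('pics/w1.png'),(400,300));b=cv2.resize(cv2.imread('pics/w2.png'),(400,300))
cv2.imwrite('pics/w12.png',np.hstack([a,b]))
E
```

```text
time: 1.93
position: [0.3113, -0.3279, 0.2975]
eef_rot: [0.995, 0.1, 0.001, 0.001]
contact_force: [-0.6, 0.1, -0.2]
gripper_width: 0.0853
grip_force: 0.0
time: 2.52
position: [0.4011, -0.1262, 0.3609]
eef_rot: [1.0, 0.003, 0.001, 0.0]
contact_force: [-1.4, -0.2, 0.2]
gripper_width: 0.0854
grip_force: 0.0
time: 3.1
position: [0.5811, -0.0082, 0.3572]
eef_rot: [1.0, 0.002, -0.001, -0.0]
contact_force: [-0.6, -0.4, -0.2]
gripper_width: 0.0854
grip_force: 0.0
nozzle [(0.91, array([246.5, 147.9]))]
fin [(0.92, array([232.6,  92.5]))]
stand [(0.95, array([264.3, 187.2]))]
3.3 [ 0.57871926 -0.00996039  0.35962264]
time: 3.88
position: [0.6993, 0.1515, 0.3585]
eef_rot: [1.0, 0.001, -0.001, 0.0]
contact_force: [-0.2, 0.3, -0.6]
gripper_width: 0.0858
grip_force: 0.0
nozzle [(0.94, array([372.2, 242.7]))]
  tri (array([0.6137402 , 0.03137562, 0.13088452]), np.float64(0.8013546165300909))
fin [(0.8, array([392.9, 219.2]))]
  tri (array([0.67133472, 0.03509041, 0.20083421]), np.float64(1.2377907018451992))
stand [(0.63, array([356.5, 252.4]))]
  tri (array([0.53581209, 0.01676809, 0.00217721]), np.float64(0.36218671063525676))
[0.69842593 0.14978324 0.36064421]
```

View pics/w12.png

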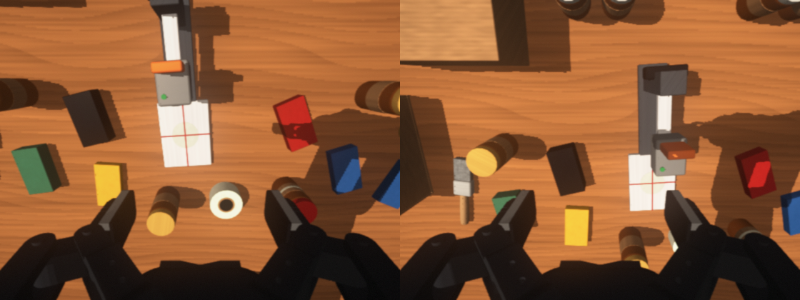

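The left view (w1) shows the cross at about (262,187) full-scale with the fin at (233,92). In the right view (w2) black is at (795−400→395·1.4…) left of the stand and yellow is below it. The nozzle comes out at 131 mm both directly and via the fin (201−69 = 132), so the plates must add to about 62 mm: yellow 20 + black 42.

```bash
python3 - <<'E'
from h import *
import pickle
c1,_=pickle.load(open('w1.pkl','rb'));c2=camera_model('wrist')
pickle.dump(c2,open('w2.pkl','wb'))
for nm,c in(('w1',c1),('w2',c2)):
    im=cv2.imread(f'pics/{nm}.png')
    o=np.array([.535,.025]);W=.12;N=480
    P=np.array([[o[0]+W,o[1]+W,.014],[o[0]+W,o[1]-W,.014],[o[0]-W,o[1]-W,.014],[o[0]-W,o[1]+W,.014]])
    H=cv2.getPerspectiveTransform(proj(c,P).astype(np.float32),np.float32([[0,0],[N,0],[N,N],[0,N]]))
    r=cv2.warpPerspective(im,H,(N,N));hs=cv2.cvtColor(r,cv2.COLOR_BGR2HSV)
    white=((hs[...,1]<70)&(hs[...,2]>120)).astype(np.uint8)
    white=cv2.morphologyEx(white,cv2.MORPH_CLOSE,np.ones((13,13)));white=cv2.morphologyEx(white,cv2.MORPH_OPEN,np.ones((41,41)))
    n,l,st,ce=cv2.connectedComponentsWithStats(white);k=1+np.argmax(st[1:,4]);ct=cv2.findContours((l==k).astype(np.uint8),0,1)[0][0]
    R=cv2.minAreaRect(ct);px=lambda u:(o[0]+W-u[1]*2*W/N, o[1]+W-u[0]*2*W/N)
    print(nm,'rect ctr',np.round(px(R[0]),4),'size mm',np.round(np.array(R[1])*.5,1),'ang',R[2])
    red=((hs[...,1]>110)&((hs[...,0]<8)|(hs[...,0]>172))&(cv2.erode((l==k).astype(np.uint8),np.ones((9,9)))>0)).astype(np.uint8)
    L=cv2.HoughLinesP(red*255,1,np.pi/360,30,minLineLength=40,maxLineGap=15)
    if L is not None:
        for a in L[:8,0]: 
            A,B=np.array(px(a[:2])),np.array(px(a[2:]));d=B-A;print('  red',A.round(4),B.round(4),np.degrees(np.arctan2(d[1],d[0])).round(1)%180)
for k,t,x0 in(('yellow',20,(.41,.21)),('black',42,(.57,.23))):
    O=outline_of('wrist','plate_'+k)
    for o in O[:2]:
        p,f=box_fit([(c2,o['pixels'].astype(np.float32))],(.11,.06,t/1000),0,x0);print(k,round(o['score'],2),np.round(o['box']),p[:2].round(4),np.degrees(p[2]).round(1),round(f,3))
print(read_state()['time'])
E
```

```text
w1 rect ctr [0.5598 0.0265] size mm [197.6 110.4] ang 86.12147521972656
  red [0.535  0.0295] [ 0.5375 -0.005 ] 94.1
  red [0.5335 0.0545] [0.536 0.022] 94.4
w2 rect ctr [0.533  0.0165] size mm [150. 133.] ang 90.0
  red [0.567  0.0255] [0.5065 0.0215] 3.8000000000000114
  red [0.563  0.0255] [0.512 0.022] 3.9000000000000057
yellow 0.79 [232. 287. 265. 344.] [0.4098 0.212 ] -2.8 0.04
black 0.6 [204. 198. 259. 277.] [0.5748 0.2277] 12.9 0.029
black 0.47 [456. 309. 508. 337.] [0.57 0.23] 0.0 1.0
4.1833
```

```bash
python3 - <<'E'
from h import *
import rig
print(rig.grip_point_offset, [k for k in dir(rig) if not k.startswith('_')])
plan((.575,.228,.14,12.9),(.575,.228,.012,12.9))
E
```

```text
0.0187 ['IKError', 'boxes_of', 'camera_model', 'grab_frame', 'grip_point_offset', 'mark_of', 'outline_of', 'read_state', 'sign_off']
t 4.18 at [0.6985 0.1502 0.3605] yaw 0.0 w 0.0854 q [0.1  0.47 0.77 0.   1.9  1.67]
(0.575, 0.228, 0.14, 12.9)
   ([-0.3094, -0.1948, 0.5508, -0.0, -0.0001, -0.0178], 5)
   ([-0.2853, -0.2281, 0.551, -0.0, -0.0001, -0.0178], 5)
(0.575, 0.228, 0.012, 12.9)
   ([0.0, 0.0, 0.64, 0.0, 0.0, 0.0], 5)
```

```bash

python3 -m creep '[[-0.31,-0.195,0.55,0,0,-0.018],[-0.31,-0.195,0.55,0,0,-0.018],[-0.31,-0.195,0.55,0,0,-0.018],[-0.31,-0.195,0.55,0,0,-0.018],[-0.31,-0.195,0.55,0,0,-0.018]]' -1 40
python3 -m creep '[[-0.285,-0.228,0.55,0,0,-0.018],[-0.285,-0.228,0.55,0,0,-0.018],[-0.285,-0.228,0.55,0,0,-0.018],[-0.285,-0.228,0.55,0,0,-0.018],[-0.285,-0.228,0.55,0,0,-0.018]]'
python3 - <<'E'
from h import *
c=camera_model('wrist');f=grab_frame('wrist');cv2.imwrite('pics/w3.png',f[:,:,::-1])
for o in outline_of('wrist','plate_black')[:1]:
    m=o['pixels'];cols=np.where(m.any(0))[0];print(o['score'],o['box'],cols.mean())
    p,e=box_fit([(c,m.astype(np.float32))],(.11,.06,.042),0,(.575,.228));print(p[:2].round(4),np.degrees(p[2]).round(1),round(e,3))
plan((.575,.228,.005,12.9))
E
```

```text
time: 4.6
position: [0.6344, 0.1905, 0.247]
eef_rot: [0.998, 0.058, -0.002, 0.0]
contact_force: [0.0, -1.0, 1.4]
gripper_width: 0.0857
grip_force: 0.0
time: 5.02
position: [0.5745, 0.229, 0.139]
eef_rot: [0.993, 0.114, -0.001, 0.0]
contact_force: [0.3, -0.6, -0.2]
gripper_width: 0.0855
grip_force: 0.0
0.79 [238.4, 133.4, 320.6, 274.1] 280.0
[0.5746 0.2279] 13.9 0.025
t 5.12 at [0.5769 0.2286 0.1419] yaw 13.1 w 0.0856 q [ 0.25  0.29  1.46 -0.    1.4   1.6 ]
(0.575, 0.228, 0.005, 12.9)
   ([-0.0123, 0.001, 0.6844, 0.0, -0.0005, 0.0005], 5)
```

```bash

python3 -m creep '[[-0.008,0.001,0.2,0,0,0],[-0.008,0.001,0.4,0,0,0],[-0.008,0.001,0.6,0,0,0],[-0.008,0.001,0.68,0,0,0],[-0.008,0.001,0.68,0,0,0]]'
python3 -m creep '[[0,0,0,0,0,0],[0,0,0,0,0,0],[0,0,0,0,0,0],[0,0,0,0,0,0],[0,0,0,0,0,0],[0,0,0,0,0,0]]' 1 60
python3 - <<'E'
from h import *
plan((.575,.228,.12,13),(.535,.0245,.12,3.9),(.535,.0245,.024,3.9))
E
```

```text
time: 5.53
position: [0.5739, 0.2274, 0.0012]
eef_rot: [0.994, 0.113, -0.001, 0.0]
contact_force: [-1.3, 0.2, -0.6]
gripper_width: 0.0856
grip_force: 0.0
time: 6.03
position: [0.5757, 0.2287, 0.0066]
eef_rot: [0.993, 0.114, 0.003, -0.0]
contact_force: [2.1, -1.0, 7.6]
gripper_width: 0.0592
grip_force: 65.2
t 6.03 at [0.5757 0.2287 0.0066] yaw 13.1 w 0.0592 q [ 0.25  0.4   1.59 -0.    1.14  1.6 ]
(0.575, 0.228, 0.12, 13)
   ([-0.0013, 0.0025, -0.5672, 0.0, -0.0009, 0.0002], 4)
(0.535, 0.0245, 0.12, 3.9)
   ([-0.4238, 0.9464, 0.0, 0.0, 0.0, 0.0253], 6)
(0.535, 0.0245, 0.024, 3.9)
   ([0.0, 0.0, 0.48, 0.0, 0.0, 0.0], 4)
```

```bash

python3 -m creep '[[0,0,-0.2,0,0,0],[0,0,-0.4,0,0,0],[0,0,-0.575,0,0,0],[0,0,-0.575,0,0,0]]'
python3 -m creep '[[-0.42,0.946,0,0,0,0.025],[-0.42,0.946,0,0,0,0.025],[-0.42,0.946,0,0,0,0.025],[-0.42,0.946,0,0,0,0.025],[-0.42,0.946,0,0,0,0.025],[-0.42,0.946,0,0,0,0.025],[-0.42,0.946,0,0,0,0.025]]'
python3 - <<'E'
from h import *
P=[]
for i in range(4):
    f=grab_frame('wrist');P.append(read_state()['position'])
print(np.array(P).round(4))
cv2.imwrite('pics/w4.png',f[:,:,::-1])
p=np.mean(P,0);plan((.535,.0245,p[2]-.1,3.9),start=(*p,3.9))
E
```

```text
time: 6.37
position: [0.5769, 0.2293, 0.1282]
eef_rot: [0.993, 0.114, 0.006, -0.001]
contact_force: [1.3, 1.1, -0.2]
gripper_width: 0.0586
grip_force: 66.4
time: 6.95
position: [0.535, 0.0231, 0.1201]
eef_rot: [0.999, 0.034, 0.001, 0.0]
contact_force: [1.2, 0.2, -1.8]
gripper_width: 0.059
grip_force: 66.2
[[0.5352 0.0244 0.1199]
 [0.5352 0.0252 0.1195]
 [0.5351 0.0258 0.1192]
 [0.535  0.026  0.1189]]
t 7.15 at [0.5351 0.0254 0.1194] yaw 3.9 w 0.059 q [-0.1   0.13  1.69  0.    1.32  1.4 ]
(0.535, 0.0245, np.float64(0.019379216266240812), 3.9)
   ([-0.0008, 0.0042, 0.5, 0.0, 0.0, 0.0], 4)
```

```bash

python3 -m creep '[[0,0.005,0.15,0,0,0],[0,0.005,0.3,0,0,0],[0,0.005,0.42,0,0,0],[0,0.005,0.47,0,0,0],[0,0.005,0.495,0,0,0],[0,0.005,0.495,0,0,0]]'
python3 -m creep '[[0,0,0.01,0,0,0],[0,0,0.01,0,0,0]]'
```

```text
time: 7.65
position: [0.535, 0.0251, 0.0203]
eef_rot: [0.999, 0.036, 0.0, -0.0]
contact_force: [-0.3, 0.1, -1.4]
gripper_width: 0.0592
grip_force: 67.2
time: 7.82
position: [0.5354, 0.025, 0.02]
eef_rot: [0.999, 0.036, 0.001, 0.0]
contact_force: [-13.9, 1.9, 28.3]
gripper_width: 0.0593
grip_force: 70.8
```

```bash

python3 -m creep '[[0,0,-0.008,0,0,0],[0,0,-0.008,0,0,0],[0,0,-0.008,0,0,0],[0,0,-0.008,0,0,0]]' -1 40
python3 -m creep '[[0,0,-0.15,0,0,0],[0,0,-0.35,0,0,0],[0,0,-0.55,0,0,0],[0,0,-0.75,0,0,0],[0,0,-0.75,0,0,0]]'
python3 - <<'E'
from h import *
plan((.41,.211,.15,-2.8),(.41,.211,.004,-2.8))
E
```

```text
time: 8.15
position: [0.5349, 0.0245, 0.0192]
eef_rot: [0.999, 0.036, 0.0, -0.0]
contact_force: [0.6, 0.4, -0.9]
gripper_width: 0.0854
grip_force: 0.0
time: 8.57
position: [0.5372, 0.0241, 0.1769]
eef_rot: [0.999, 0.036, 0.005, 0.001]
contact_force: [1.1, 0.9, 1.3]
gripper_width: 0.0853
grip_force: 0.0
t 8.57 at [0.5372 0.0241 0.1769] yaw 4.1 w 0.0853 q [-0.1   0.09  1.61  0.    1.43  1.4 ]
(0.41, 0.211, 0.15, -2.8)
   ([-0.5689, -0.978, 0.1272, 0.0002, -0.0016, 0.0192], 7)
(0.41, 0.211, 0.004, -2.8)
   ([0.0, 0.0, 0.73, 0.0, 0.0, 0.0], 5)
```

```bash

python3 -m creep '[[-0.569,-0.978,0.127,0,0,0.019],[-0.569,-0.978,0.127,0,0,0.019],[-0.569,-0.978,0.127,0,0,0.019],[-0.569,-0.978,0.127,0,0,0.019],[-0.569,-0.978,0.127,0,0,0.019],[-0.569,-0.978,0.127,0,0,0.019],[-0.569,-0.978,0.127,0,0,0.019],[-0.569,-0.978,0.127,0,0,0.019]]'
python3 - <<'E'
from h import *
c=camera_model('wrist');f=grab_frame('wrist')
for o in outline_of('wrist','plate_yellow')[:1]:
    p,e=box_fit([(c,o['pixels'].astype(np.float32))],(.11,.06,.02),0,(.41,.212));print(p[:2].round(4),np.degrees(p[2]).round(1),round(e,3))
for i in range(2):
    grab_frame('wrist');print(read_state()['position'])
plan((p[0],p[1],.003,np.degrees(p[2])))
E
```

```text
time: 9.23
position: [0.4067, 0.212, 0.1436]
eef_rot: [1.0, -0.023, 0.0, -0.0]
contact_force: [0.6, -1.1, 0.6]
gripper_width: 0.0857
grip_force: 0.0
[0.4104 0.2116] -2.7 0.026
[0.40780786 0.21054819 0.14359684]
[0.40784233 0.21044769 0.14360061]
t 9.43 at [0.4078 0.2104 0.1436] yaw -2.8 w 0.0853 q [ 0.31 -0.05  1.82 -0.    1.36  1.93]
(np.float64(0.410364722375402), np.float64(0.21158686879091296), 0.003, np.float64(-2.7224642888440407))
   ([0.0122, -0.0063, 0.703, -0.0, -0.0, -0.0003], 5)
```

```bash

python3 -m creep '[[0.012,-0.006,0.2,0,0,0],[0.012,-0.006,0.4,0,0,0],[0.012,-0.006,0.58,0,0,0],[0.012,-0.006,0.67,0,0,0],[0.012,-0.006,0.695,0,0,0],[0.012,-0.006,0.695,0,0,0]]'
python3 -m creep '[[0,0,0,0,0,0],[0,0,0,0,0,0],[0,0,0,0,0,0],[0,0,0,0,0,0],[0,0,0,0,0,0],[0,0,0,0,0,0]]' 1 60
python3 -m creep '[[0,0,-0.2,0,0,0],[0,0,-0.4,0,0,0],[0,0,-0.6,0,0,0],[0,0,-0.75,0,0,0],[0,0,-0.75,0,0,0]]'
python3 - <<'E'
from h import *
P=[]
for i in range(3): grab_frame('wrist');P.append(read_state()['position'])
print(np.array(P).round(4))
plan((.535,.0245,P[-1][2],3.9))
E
```

```text
time: 9.93
position: [0.4095, 0.2115, 0.0037]
eef_rot: [1.0, -0.025, -0.001, 0.0]
contact_force: [-0.3, 0.5, 0.3]
gripper_width: 0.0853
grip_force: 0.0
time: 10.43
position: [0.4108, 0.2125, 0.0065]
eef_rot: [1.0, -0.024, 0.002, -0.0]
contact_force: [-2.4, -2.8, 11.8]
gripper_width: 0.058
grip_force: 62.6
time: 10.85
position: [0.412, 0.213, 0.1621]
eef_rot: [1.0, -0.024, 0.005, -0.002]
contact_force: [0.1, 0.0, -0.5]
gripper_width: 0.0577
grip_force: 66.7
[[0.4112 0.2127 0.1589]
 [0.4103 0.2124 0.1565]
 [0.4097 0.2122 0.1551]]
t 11.0 at [0.4097 0.2122 0.1551] yaw -2.8 w 0.058 q [ 0.31 -0.05  1.8   0.    1.39  1.93]
(0.535, 0.0245, np.float64(0.1550688788949904), 3.9)
   ([0.6711, 0.9074, 0.0003, -0.0001, -0.0002, -0.0185], 7)
```

```bash

python3 -m creep '[[0.67,0.907,0,0,0,-0.0185],[0.67,0.907,0,0,0,-0.0185],[0.67,0.907,0,0,0,-0.0185],[0.67,0.907,0,0,0,-0.0185],[0.67,0.907,0,0,0,-0.0185],[0.67,0.907,0,0,0,-0.0185],[0.67,0.907,0,0,0,-0.0185],[0.67,0.907,0,0,0,-0.0185]]'
python3 - <<'E'
from h import *
P=[]
for i in range(4):
    c=camera_model('wrist');f=grab_frame('wrist');P.append(read_state()['position'])
print(np.array(P).round(4));cv2.imwrite('pics/w5.png',f[:,:,::-1])
plan((.535,.0245,.0625,3.9))
E
```

```text
time: 11.67
position: [0.5345, 0.0236, 0.1529]
eef_rot: [0.999, 0.033, -0.001, -0.0]
contact_force: [-0.3, 0.5, -1.4]
gripper_width: 0.0585
grip_force: 66.6
[[0.5342 0.0245 0.1533]
 [0.5341 0.0251 0.1537]
 [0.5341 0.0254 0.154 ]
 [0.5342 0.0255 0.1542]]
t 11.87 at [0.5342 0.0255 0.1542] yaw 4.0 w 0.0579 q [-0.1   0.11  1.64  0.    1.39  1.4 ]
(0.535, 0.0245, 0.0625, 3.9)
   ([0.0039, 0.0056, 0.4586, -0.0001, 0.0001, 0.0002], 4)
```

View pics/w5.png

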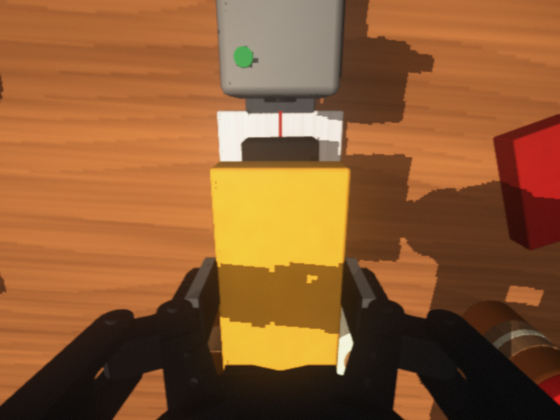

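Yellow is held straight over black. The platform's red line at (280,125) is in line with the black plate's centre and the head at (280,50). I'm lowering until contact.

```bash

python3 -m creep '[[0.003,0.003,0.15,0,0,0],[0.003,0.003,0.3,0,0,0],[0.003,0.003,0.4,0,0,0],[0.003,0.003,0.45,0,0,0],[0.003,0.003,0.465,0,0,0],[0.003,0.003,0.465,0,0,0]]'
python3 -m creep '[[0,0,0.01,0,0,0],[0,0,0.01,0,0,0]]'
```

```text
time: 12.37
position: [0.5353, 0.0248, 0.062]
eef_rot: [0.999, 0.035, 0.0, -0.0]
contact_force: [0.7, 0.7, -0.9]
gripper_width: 0.058
grip_force: 70.3
time: 12.53
position: [0.5358, 0.0247, 0.0614]
eef_rot: [0.999, 0.035, 0.001, -0.0]
contact_force: [-8.5, 1.2, 19.4]
gripper_width: 0.058
grip_force: 72.5
```

```bash

python3 -m creep '[[0,0,-0.006,0,0,0],[0,0,-0.006,0,0,0],[0,0,-0.006,0,0,0],[0,0,-0.006,0,0,0]]' -1 40
python3 -m creep '[[0,0,-0.2,0,0,0],[0,0,-0.4,0,0,0],[0,0,-0.6,0,0,0],[0,0,-0.75,0,0,0],[0,0,-0.75,0,0,0]]'
python3 - <<'E'
from h import *
plan((.40,-.212,.21,3.9))
E
```

```text
time: 12.87
position: [0.5355, 0.0242, 0.0609]
eef_rot: [0.999, 0.034, 0.0, -0.0]
contact_force: [-0.2, 0.2, -0.5]
gripper_width: 0.0851
grip_force: 0.0
time: 13.28
position: [0.5373, 0.024, 0.2173]
eef_rot: [0.999, 0.034, 0.004, 0.001]
contact_force: [1.0, 0.4, 0.4]
gripper_width: 0.0855
grip_force: 0.0
t 13.28 at [0.5373 0.024  0.2173] yaw 3.9 w 0.0855 q [-0.1   0.07  1.55  0.    1.51  1.4 ]
(0.4, -0.212, 0.21, 3.9)
   ([-0.3828, 0.565, 0.0158, 0.0001, -0.0007, 0.0], 5)
   ([-0.3827, 0.5651, 0.0171, 0.0001, -0.0007, 0.0], 5)
```

```bash

python3 -m creep '[[-0.38,0.565,0.016,0,0,0],[-0.38,0.565,0.016,0,0,0],[-0.38,0.565,0.016,0,0,0],[-0.38,0.565,0.016,0,0,0],[-0.38,0.565,0.016,0,0,0]]'
python3 -m creep '[[-0.38,0.565,0.016,0,0,0],[-0.38,0.565,0.016,0,0,0],[-0.38,0.565,0.016,0,0,0],[-0.38,0.565,0.016,0,0,0],[-0.38,0.565,0.016,0,0,0],[-0.38,0.565,0.016,0,0,0]]'
cat > lid.py <<'E'
from h import *
def lid(z,name):
    for i in range(2): grab_frame('wrist')
    c=camera_model('wrist');f=grab_frame('wrist');cv2.imwrite(f'pics/{name}.png',f[:,:,::-1])
    hs=cv2.cvtColor(f,cv2.COLOR_RGB2HSV);m=((hs[...,1]>150)&((hs[...,0]<6)|(hs[...,0]>172))&(hs[...,2]>110)).astype(np.uint8)
    m=cv2.morphologyEx(m,cv2.MORPH_OPEN,np.ones((5,5)));n,l,st,ce=cv2.connectedComponentsWithStats(m)
    for k in range(1,n):
        if st[k,4]>1500:
            ct=max(cv2.findContours((l==k).astype(np.uint8),0,1)[0],key=len);print(st[k],'ctr',ray_z(c,ce[k],z).round(4))
            w=np.array([ray_z(c,p[0].astype(float),z)[:2] for p in ct]);(cx,cy),r=cv2.minEnclosingCircle(w.astype(np.float32));print('  enclosing',cx,cy,r)
E
python3 - <<'E'
from lid import *
lid(.115,'w6')
plan((.40,-.212,.064,3.9))
E
```

```text
time: 13.7
position: [0.4661, -0.096, 0.2076]
eef_rot: [0.999, 0.033, 0.0, 0.0]
contact_force: [0.3, -0.3, 1.0]
gripper_width: 0.0852
grip_force: 0.0
time: 14.2
position: [0.3995, -0.2117, 0.2043]
eef_rot: [0.999, 0.033, 0.0, -0.0]
contact_force: [-0.1, 0.3, 0.1]
gripper_width: 0.0853
grip_force: 0.0
[ 261    0   87   83 5090] ctr [ 0.5248 -0.2193  0.115 ]
  enclosing 0.5278879404067993 -0.21900056302547455 0.033562611788511276
[ 249  175   72   71 4010] ctr [ 0.403  -0.2141  0.115 ]
  enclosing 0.4020788371562958 -0.21376140415668488 0.0292902123183012
t 14.35 at [ 0.3999 -0.2107  0.2043] yaw 4.0 w 0.0857 q [-0.66 -0.1   1.75  0.    1.49  0.85]
(0.4, -0.212, 0.064, 3.9)
   ([0.0001, 0.0066, 0.7013, -0.0001, -0.0, 0.0003], 5)
```

View pics/w6.png

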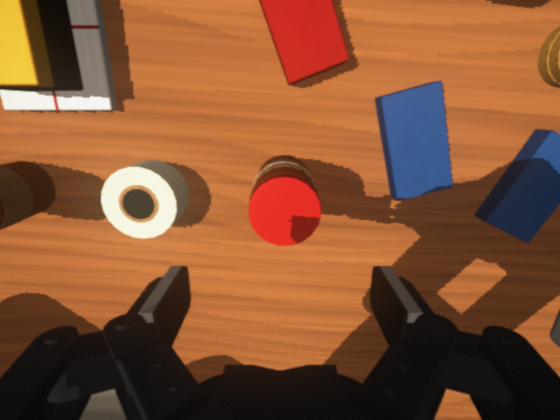

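The red lid is at (285,210), radius 29 mm as it should be, at world (0.402, −0.214). The roll is at (138,202), clear of the fingers.

```bash

python3 -m creep '[[0.01,0.015,0.15,0,0,0],[0.01,0.015,0.3,0,0,0],[0.01,0.015,0.45,0,0,0],[0.01,0.015,0.6,0,0,0],[0.01,0.015,0.7,0,0,0],[0.01,0.015,0.7,0,0,0]]'
python3 -m creep '[[0,0,0,0,0,0],[0,0,0,0,0,0],[0,0,0,0,0,0],[0,0,0,0,0,0],[0,0,0,0,0,0],[0,0,0,0,0,0]]' 1 50
python3 -m creep '[[0,0,-0.1,0,0,0],[0,0,-0.25,0,0,0],[0,0,-0.4,0,0,0],[0,0,-0.55,0,0,0],[0,0,-0.6,0,0,0],[0,0,-0.6,0,0,0]]'
python3 - <<'E'
from h import *
P=[]
for i in range(3): grab_frame('wrist');P.append(read_state()['position'])
print(np.array(P).round(4))
plan((.535,.0245,P[-1][2],3.9))
E
```

```text
time: 14.85
position: [0.4003, -0.2124, 0.0607]
eef_rot: [0.999, 0.035, -0.002, -0.002]
contact_force: [-0.3, 0.4, -1.1]
gripper_width: 0.0851
grip_force: 0.0
time: 15.35
position: [0.4024, -0.2148, 0.0662]
eef_rot: [0.999, 0.034, 0.001, 0.001]
contact_force: [1.0, 4.5, 7.9]
gripper_width: 0.0592
grip_force: 54.0
time: 15.85
position: [0.4023, -0.2152, 0.1871]
eef_rot: [0.999, 0.034, 0.002, 0.002]
contact_force: [1.3, -0.5, -5.1]
gripper_width: 0.0588
grip_force: 56.8
[[ 0.4017 -0.2148  0.1848]
 [ 0.4012 -0.2144  0.1834]
 [ 0.4009 -0.2143  0.1827]]
t 16.0 at [ 0.4009 -0.2143  0.1827] yaw 3.9 w 0.0585 q [-0.66 -0.08  1.77  0.    1.45  0.84]
(0.535, 0.0245, np.float64(0.18269401363596885), 3.9)
   ([0.3752, -0.5727, 0.0002, -0.0001, 0.0001, 0.0], 5)
   ([0.3752, -0.5727, 0.0001, -0.0001, 0.0001, 0.0], 5)
```

```bash

python3 -m creep '[[0.375,-0.573,0,0,0,0],[0.375,-0.573,0,0,0,0],[0.375,-0.573,0,0,0,0],[0.375,-0.573,0,0,0,0],[0.375,-0.573,0,0,0,0]]'
python3 -m creep '[[0.375,-0.573,0,0,0,0],[0.375,-0.573,0,0,0,0],[0.375,-0.573,0,0,0,0],[0.375,-0.573,0,0,0,0],[0.375,-0.573,0,0,0,0],[0.375,-0.573,0,0,0,0],[0.375,-0.573,0,0,0,0]]'
python3 - <<'E'
from h import *
P=[]
for i in range(4): f=grab_frame('wrist');P.append(read_state()['position'])
print(np.array(P).round(4))
cv2.imwrite('pics/w7.png',f[:,:,::-1])
plan((.5345,.0245,.142,3.9))
g=grab_frame('scene');h=grab_frame('side')
for n in('scene','side'):
    for q in('jar_label','nozzle'): print(n,q,[(round(o['score'],2),np.round(o['point'],1)) for o in mark_of(n,q)][:2])
E
```

```text
time: 16.42
position: [0.4688, -0.0923, 0.1823]
eef_rot: [0.999, 0.036, -0.001, -0.001]
contact_force: [-0.2, -0.9, -5.2]
gripper_width: 0.0584
grip_force: 57.0
time: 17.0
position: [0.5348, 0.0234, 0.1832]
eef_rot: [0.999, 0.034, -0.001, 0.0]
contact_force: [0.9, -0.1, -4.7]
gripper_width: 0.059
grip_force: 57.5
[[0.5348 0.0232 0.1836]
 [0.535  0.0232 0.1839]
 [0.535  0.0232 0.1841]
 [0.5351 0.0233 0.1842]]
t 17.2 at [0.5351 0.0233 0.1842] yaw 3.8 w 0.0587 q [-0.1   0.09  1.6   0.    1.45  1.4 ]
(0.5345, 0.0245, 0.142, 3.9)
   ([-0.0026, -0.006, 0.2112, -0.0, 0.0, -0.0002], 3)
scene jar_label [(0.88, array([287.2, 202.1]))]
scene nozzle [(0.9, array([299.5, 225.7]))]
side jar_label [(0.84, array([272.2, 206.6]))]
side nozzle [(0.89, array([248.5, 201.8])), (0.55, array([273.2, 238.9]))]
```

```bash

python3 -m creep '[[-0.002,-0.004,0.1,0,0,0],[-0.002,-0.004,0.16,0,0,0],[-0.002,-0.004,0.195,0,0,0],[-0.002,-0.004,0.21,0,0,0],[-0.002,-0.004,0.21,0,0,0]]'
python3 -m creep '[[0,0,0.008,0,0,0],[0,0,0.008,0,0,0]]'
```

```text
time: 17.92
position: [0.535, 0.0251, 0.1426]
eef_rot: [0.999, 0.034, 0.0, -0.0]
contact_force: [-0.4, -0.5, -4.2]
gripper_width: 0.0589
grip_force: 57.6
time: 18.08
position: [0.5355, 0.0251, 0.1422]
eef_rot: [0.999, 0.034, 0.001, 0.0]
contact_force: [-5.1, 1.3, 13.7]
gripper_width: 0.0586
grip_force: 59.0
```

```bash

python3 -m creep '[[0,0,-0.005,0,0,0],[0,0,-0.005,0,0,0],[0,0,-0.005,0,0,0],[0,0,-0.005,0,0,0],[0,0,-0.005,0,0,0]]' -1 40
python3 -m creep '[[0,0,-0.1,0,0,0],[0,0,-0.25,0,0,0],[0,0,-0.4,0,0,0],[0,0,-0.6,0,0,0],[0,0,-0.75,0,0,0],[0,0,-0.75,0,0,0]]'
python3 - <<'E'
from lid import *
lid(.191,'w8')
cs={n:camera_model(n) for n in('scene','side')};c=camera_model('wrist')
for n in cs: f=grab_frame(n);cv2.imwrite(f'pics/{n}8.png',f[:,:,::-1])
D={n:{q:mark_of(n,q) for q in('jar_label','nozzle','fin')} for n in('scene','side','wrist')}
cs['wrist']=c
for q in('jar_label','nozzle','fin'):
    V=[n for n in cs if D[n][q]];print(q,[(n,round(D[n][q][0]['score'],2),np.round(D[n][q][0]['point'],1)) for n in V],tri([cs[n] for n in V],[D[n][q][0]['point'] for n in V]))
a=cv2.imread('pics/scene8.png')[150:290,215:355];b=cv2.imread('pics/side8.png')[130:270,190:330]
cv2.imwrite('pics/c8.png',np.hstack([cv2.resize(i,(400,400),interpolation=cv2.INTER_CUBIC) for i in(a,b)]))
plan((.67,.034,.3,3.9))
E
```

```text
time: 18.5
position: [0.535, 0.025, 0.1417]
eef_rot: [0.999, 0.034, -0.0, -0.0]
contact_force: [0.1, 0.1, -0.0]
gripper_width: 0.0853
grip_force: 0.0
time: 19.0
position: [0.5363, 0.0249, 0.2981]
eef_rot: [0.999, 0.034, 0.004, 0.0]
contact_force: [1.0, 0.3, 1.2]
gripper_width: 0.0853
grip_force: 0.0
[ 434  115   57   65 2789] ctr [ 0.5933 -0.1128  0.191 ]
  enclosing 0.5909876227378845 -0.113471120595932 0.029742877930402756
[ 246  174   68   68 3615] ctr [0.5361 0.0253 0.191 ]
  enclosing 0.5350564122200012 0.025683356449007988 0.02930019237101078
jar_label [('scene', 0.95, array([286.4, 208.7])), ('side', 0.93, array([272.2, 218.5]))] (array([0.5297409 , 0.02835187, 0.12993381]), np.float64(1.8558412556282065))
nozzle [('scene', 0.68, array([303.2, 222.9])), ('side', 0.78, array([247.4, 202. ])), ('wrist', 0.85, array([278.4, 107.9]))] (array([0.61363792, 0.03175856, 0.14583656]), np.float64(1.599802127689486))
fin [('scene', 0.65, array([317.4, 225.5])), ('side', 0.6, array([232.8, 182.9])), ('wrist', 0.65, array([276. ,  12.4]))] (array([0.67314252, 0.03673859, 0.19633011]), np.float64(0.8821582620008712))
t 19.7 at [0.5349 0.025  0.2916] yaw 3.9 w 0.0857 q [-0.1   0.05  1.42  0.    1.66  1.41]
(0.67, 0.034, 0.3, 3.9)
   ([0.6768, 0.0012, -0.0421, -0.0, 0.0, 0.0], 5)
```

View pics/c8.png

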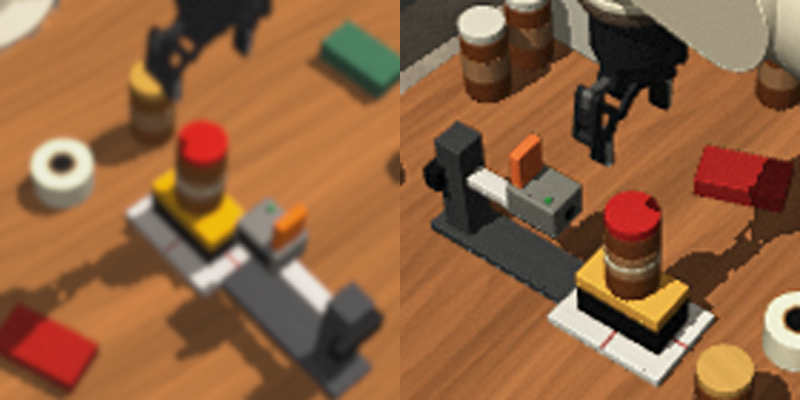

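Jar stands at (0.535, 0.0257), within 1–2 mm of the cross. In the side crop the nozzle at (572,213) looks about level with the white line. To confirm height I'll touch the fin top with shut fingers, expecting z ≈ 0.200 (nozzle level 131 mm).

```bash

python3 -m creep '[[0.685,0.001,-0.04,0,0,0],[0.685,0.001,-0.04,0,0,0],[0.685,0.001,-0.04,0,0,0],[0.685,0.001,-0.04,0,0,0],[0.685,0.001,-0.04,0,0,0],[0.685,0.001,-0.04,0,0,0]]' 1 40
python3 - <<'E'
from h import *
for i in range(3): f=grab_frame('wrist');p=read_state()['position']
c=camera_model('wrist')
hs=cv2.cvtColor(f,cv2.COLOR_RGB2HSV);m=((hs[...,1]>170)&(hs[...,0]>4)&(hs[...,0]<14)&(hs[...,2]>140)).astype(np.uint8)
m=cv2.morphologyEx(m,cv2.MORPH_OPEN,np.ones((5,5)));n,l,st,ce=cv2.connectedComponentsWithStats(m)
for k in range(1,n):
    if st[k,4]>300: print(st[k],ray_z(c,ce[k],.2).round(4))
for o in mark_of('wrist','fin')[:2]: print(o,ray_z(c,o['point'],.2))
print(p,read_state()['gripper_width']);cv2.imwrite('pics/w9.png',f[:,:,::-1])
plan((.6725,.034,.21,3.9))
E
```

```text
time: 20.2
position: [0.672, 0.0342, 0.2987]
eef_rot: [0.999, 0.034, -0.001, -0.0]
contact_force: [-0.4, 0.8, 0.9]
gripper_width: 0.0124
grip_force: 0.0
[    0     0   560   234 75034] [0.7555 0.0331 0.2   ]
[257 188  44  15 485] [0.6814 0.038  0.2   ]
[    0   213   217   207 19369] [0.5717 0.2063 0.2   ]
[ 319  239  105   92 5028] [ 0.6098 -0.0615  0.2   ]
[ 468  244   45   49 1066] [ 0.6311 -0.1521  0.2   ]
[ 493  267   67  153 4357] [ 0.543  -0.2209  0.2   ]
{'point': [279.3, 206.0], 'score': 0.57} [0.6734997  0.03445817 0.2       ]
[0.67087983 0.03413081 0.30034518] 0.00020352051621582185
t 20.4 at [0.6709 0.0341 0.3005] yaw 3.9 w 0.0002 q [-0.06  0.35  1.06  0.    1.74  1.44]
(0.6725, 0.034, 0.21, 3.9)
   ([0.0077, 0.0012, 0.4527, -0.0, -0.0001, 0.0], 4)
```

View pics/w9.png

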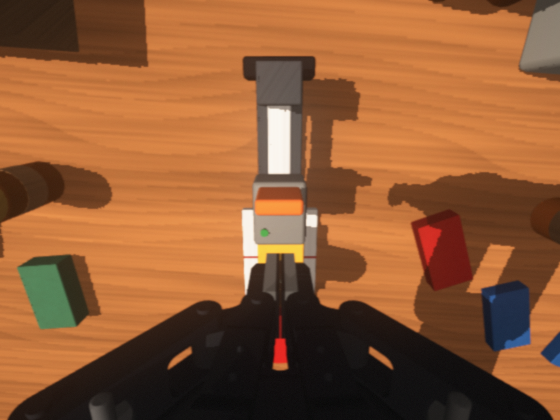

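```bash

python3 -m creep '[[0.01,0,0.15,0,0,0],[0.01,0,0.3,0,0,0],[0.01,0,0.42,0,0,0],[0.01,0,0.46,0,0,0],[0.01,0,0.46,0,0,0],[0.01,0,0.46,0,0,0]]'
python3 -m creep '[[0,0,0.01,0,0,0],[0,0,0.01,0,0,0]]'
python3 -m creep '[[0,0,0.01,0,0,0],[0,0,0.01,0,0,0]]'
python3 -m creep '[[0,0,0.01,0,0,0],[0,0,0.01,0,0,0]]'
```

```text
time: 20.9
position: [0.6737, 0.0342, 0.2094]
eef_rot: [0.999, 0.034, 0.001, -0.0]
contact_force: [0.8, -0.3, 0.4]
gripper_width: 0.0002
grip_force: 0.0
time: 21.07
position: [0.6741, 0.0342, 0.2074]
eef_rot: [0.999, 0.034, 0.001, 0.0]
contact_force: [-0.9, 0.4, -0.8]
gripper_width: 0.0002
grip_force: 0.0
time: 21.23
position: [0.6738, 0.0343, 0.2041]
eef_rot: [0.999, 0.034, 0.0, -0.0]
contact_force: [-0.2, -0.2, -0.8]
gripper_width: -0.0
grip_force: 0.0
time: 21.4
position: [0.6736, 0.0343, 0.2015]
eef_rot: [0.999, 0.034, -0.0, -0.0]
contact_force: [0.6, 0.7, 0.0]
gripper_width: 0.0003
grip_force: 0.0
```

```bash

python3 -m creep '[[0,0,0.008,0,0,0],[0,0,0.008,0,0,0]]'
python3 - <<'E'
from rig import *
s=read_state();print(s['position'],s['contact_force'])
E
python3 -m creep '[[0,0,0.004,0,0,0],[0,0,0.004,0,0,0]]'
```

```text
time: 21.57
position: [0.6739, 0.0343, 0.2009]
eef_rot: [0.999, 0.034, 0.001, -0.0]
contact_force: [1.2, 0.0, 5.3]
gripper_width: 0.0003
grip_force: 3.4
[0.67394547 0.03430008 0.20086793] [1.18081944 0.010081   5.30145748]
time: 21.73
position: [0.6741, 0.0343, 0.2008]
eef_rot: [0.999, 0.034, 0.001, 0.0]
contact_force: [-1.8, -0.7, 11.5]
gripper_width: -0.0
grip_force: 6.0
```

Contact at z ≈ 0.2005, so the nozzle is at 131.5 mm and the white line at 131 mm: level. Next I push the fin forward from behind.

```bash

python3 -m creep '[[0,0,-0.05,0,0,0],[0,0,-0.06,0,0,0],[0.14,0,-0.06,0,0,0],[0.14,0,-0.06,0,0,0],[0.14,0,0.0,0,0,0],[0.14,0,0.11,0,0,0],[0.14,0,0.11,0,0,0]]'
python3 -m creep '[[-0.02,0,0,0,0,0],[-0.04,0,0,0,0,0],[-0.06,0,0,0,0,0],[-0.08,0,0,0,0,0],[-0.1,0,0,0,0,0],[-0.12,0,0,0,0,0],[-0.14,0,0,0,0,0],[-0.16,0,0,0,0,0]]'
python3 -m creep '[[-0.01,0,0,0,0,0],[-0.02,0,0,0,0,0],[-0.03,0,0,0,0,0],[-0.04,0,0,0,0,0],[-0.04,0,0,0,0,0]]'
```

```text
time: 22.32
position: [0.6998, 0.0362, 0.1725]
eef_rot: [0.999, 0.034, -0.003, -0.0]
contact_force: [0.1, -0.1, -2.4]
gripper_width: 0.0001
grip_force: 0.0
time: 22.98
position: [0.6694, 0.0339, 0.1777]
eef_rot: [0.999, 0.034, 0.0, -0.0]
contact_force: [3.8, -0.1, 1.3]
gripper_width: 0.0001
grip_force: 1.4
time: 23.4
position: [0.6613, 0.0335, 0.1772]
eef_rot: [0.999, 0.034, -0.0, -0.0]
contact_force: [0.1, -0.2, -0.4]
gripper_width: -0.0003
grip_force: 0.0
```

```bash

python3 -m creep '[[-0.012,0,0,0,0,0],[-0.024,0,0,0,0,0],[-0.036,0,0,0,0,0],[-0.045,0,0,0,0,0],[-0.05,0,0,0,0,0],[-0.05,0,0,0,0,0]]'
python3 -m creep '[[-0.008,0,0,0,0,0],[-0.008,0,0,0,0,0]]'
python3 -m creep '[[-0.008,0,0,0,0,0],[-0.008,0,0,0,0,0]]'
```

```text
time: 23.9
position: [0.6513, 0.0328, 0.1772]
eef_rot: [0.999, 0.034, -0.0, -0.0]
contact_force: [-0.1, 0.2, 0.1]
gripper_width: -0.0001
grip_force: 0.0
time: 24.07
position: [0.6499, 0.0327, 0.1773]
eef_rot: [0.999, 0.034, -0.0, -0.0]
contact_force: [-0.3, 0.6, -0.2]
gripper_width: -0.0
grip_force: 0.0
time: 24.23
position: [0.6483, 0.0326, 0.1773]
eef_rot: [0.999, 0.034, -0.0, -0.0]
contact_force: [0.8, 0.6, -0.5]
gripper_width: 0.0002
grip_force: 0.2
```

```bash

python3 -m creep '[[-0.008,0,0,0,0,0],[-0.008,0,0,0,0,0]]'
python3 -m creep '[[-0.008,0,0,0,0,0],[-0.008,0,0,0,0,0]]'
python3 - <<'E'
from h import *
f=grab_frame('wrist');g=grab_frame('side');cv2.imwrite('pics/a.png',f[:,:,::-1]);s=read_state();print(s['position'],s['contact_force'])
cv2.imwrite('pics/c10.png',np.hstack([cv2.resize(f[:,:,::-1],(400,300)),cv2.resize(g[130:235,190:330,::-1],(400,300),interpolation=cv2.INTER_CUBIC)]))
E
```

```text
time: 24.4
position: [0.6481, 0.0326, 0.1774]
eef_rot: [0.999, 0.034, 0.002, -0.0]
contact_force: [16.0, 1.1, -5.1]
gripper_width: -0.0002
grip_force: 7.8
time: 24.57
position: [0.6481, 0.0325, 0.1775]
eef_rot: [0.999, 0.034, 0.004, -0.0]
contact_force: [31.7, 2.0, -12.0]
gripper_width: -0.0001
grip_force: 15.9
[0.64805423 0.03255668 0.17751184] [ 31.76685765   2.76774436 -10.80237802]
```

View pics/c10.png

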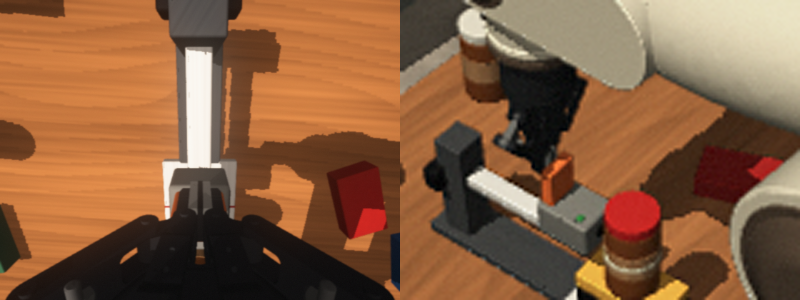

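The side view shows the head right forward, nozzle just short of the jar with its white line at (630,265), and the jar upright. The force rose at the computed stop (113 mm). Backing off and checking.

```bash

python3 -m creep '[[0.03,0,0,0,0,0],[0.06,0,0,0,0,0],[0.06,0,-0.2,0,0,0],[0.06,0,-0.4,0,0,0],[0.06,0,-0.6,0,0,0],[0.06,0,-0.6,0,0,0]]'
python3 - <<'E'
from lid import *
for i in range(2):
    c=camera_model('wrist');grab_frame('wrist')
for q,z in(('fin',.2005),('nozzle',.1315)):
    for o in mark_of('wrist',q)[:1]: print(q,o['score'],ray_z(c,o['point'],z).round(4))
lid(.191,'w11')
C=camera_model('scene');f=grab_frame('scene')
for n in('scene',):
    print([ray_z(C,o['point'],.131).round(4) for o in mark_of(n,'jar_label')[:1]])
    for q in('jar_b','label_roll','lids','brush'): print(q,[ray_z(C,o['point'],0).round(3) for o in mark_of(n,q)[:3]])
print(read_state()['position'],read_state()['contact_force'])
f=cv2.imread('pics/w11.png');cv2.imwrite('pics/v11.png',f)
E
```

```text
time: 25.17
position: [0.6585, 0.0331, 0.306]
eef_rot: [0.999, 0.034, 0.005, 0.0]
contact_force: [-0.6, 0.6, 0.8]
gripper_width: -0.0001
grip_force: 0.0
fin 0.69 [0.6301 0.0323 0.2005]
nozzle 0.96 [0.5711 0.0254 0.1315]
[array([0.5258, 0.0373, 0.131 ])]
jar_b [array([0.491, 0.043, 0.   ]), array([0.378, 0.065, 0.   ]), array([ 0.622, -0.369,  0.   ])]
label_roll [array([ 0.372, -0.067,  0.   ])]
lids [array([ 0.542, -0.498,  0.   ])]
brush [array([0.513, 0.502, 0.   ]), array([ 0.457, -0.34 ,  0.   ])]
[0.65725302 0.03315482 0.29710122] [-0.72188336  0.43340827 -0.76231841]
```

View pics/v11.png

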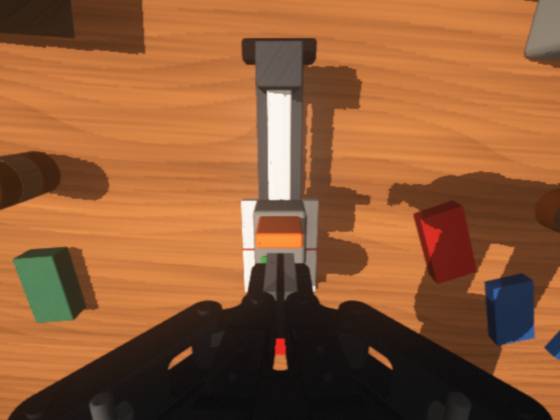

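The fin is at (279,238), x = 0.630, against 0.6298 expected at the stop. The jar's lid shows at (281,346), undisturbed, and the arm is clear.

```bash
python3 -c "
from rig import *
print(sign_off())"
```

```text
the job is handed in; nothing more can be done
None
```

I handed the job in at about 26 s: the red-lidded jar stands on black + yellow (62 mm) within about 2 mm of the cross, its white line within about 1 mm of nozzle level, the print head is forward at its stop, and I saw no bystander shifted; the simulator returned no verdict.

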